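Drop a stirring bar into the beaker on the stirrer

TASK

Use the drop cup, the small steel cup with a flat release tab sticking out at its base, to put the stirring bar it holds into the beaker that stands on the magnetic stirrer. Carry the cup upright by the black grip on its handle, hold it over the middle of that beaker and lower it a little way into the mouth, so that the rim pushes the tab up, the hinged bottom swings open and the bar falls into the beaker, without tipping the cup over or shifting the beaker. Then stand the empty cup upright again in the middle of the round cork mat it came from.

Things in the scene. Friction and masses are not known exactly. Their poses are not given: they have to be found in the camera images.
- drop_cup: Open-topped steel cup, 52 mm across, 48 mm high, 0.16 kg, at first on a round cork mat (140 mm across, 2 mm thick). Origin: centre of its underside, z up. A strap along y arches over the mouth; on it, centred, a black upright grip block, 12 mm thick in x, 36 mm wide in y, z = 66 to 94 mm (strap below it: 12 mm in x, 58 mm in y, z from 62). A like cup without tab is a bystander.
- flap (a joint): Cup's hinged bottom, rad: 0 shut, 1.1 wide open, sprung shut. Bottom and tab are one rocker hinged at x = 26, z = 5 mm of the cup; the tab (22 mm wide, underside z = 3.5 mm) runs level to x = 70 mm. Pushing it up (1 to 2 N) swings the bottom down. Cup centred in the beaker, any yaw: the rim meets the tab 20 mm outside the hinge; 18 mm lower, flap reads about 0.7; the bar slides out by 0.8.
- stir_bar: White magnetic stirring bar, a capsule 29 mm long and 9 mm across, 12 g, slippery, lying in the drop cup at the start. Origin: its centre; x along its length.
- beaker: Clear glass beaker, 96 mm outside and 90 mm inside diameter, 100 mm high, bottom 4 mm thick, about 0.35 kg, with white marks on its side, standing loose on the round metal plate of a flat white magnetic stirrer (180 x 150 mm, top 32 mm above the bench). Origin: centre of its underside, z up. An equal beaker on the bench is a bystander.
Mind the look-alikes: they are no part of the job. What is shaped like the drop_cup but green or red is not meant.

How it is judged:
On the way, in this order (a step that is already met when the one before it is completed fails the run):
1. the cup is held over the beaker on the stirrer with its bottom shut and the bar still inside (horizontal distance between drop_cup and beaker below 0.025 m and z of drop_cup in the frame of beaker above 0.07 m and contact force between the fingers and drop_cup above 0.5 N and value of joint flap below 0.15 rad and horizontal distance between stir_bar and drop_cup below 0.025 m and z of stir_bar in the frame of drop_cup above 0.005 m), for 0.1 s.
2. with the cup still held over the beaker, its tab is pressed and the bottom swings open (value of joint flap above 0.3 rad and horizontal distance between drop_cup and beaker below 0.025 m and z of drop_cup in the frame of beaker above 0.04 m and contact force between the fingers and drop_cup above 0.5 N).
At the end, for the whole second after the job is handed in: The stirring bar lies still inside the beaker on the stirrer; that beaker stands upright within 25 mm of where it was; the empty drop cup stands upright (within about 8 degrees), released, at rest and shut, within 45 mm of where it stood on its mat (horizontal distance between stir_bar and beaker below 0.045 m and z of stir_bar in the frame of beaker between 0 and 0.05 m and linear speed of stir_bar below 0.03 m/s and angle between beaker's own z axis and vertical below 0.1 rad and distance of beaker from where it was at the start of the episode below 0.025 m and distance of drop_cup from where it was at the start of the episode below 0.045 m and angle between drop_cup's own z axis and vertical below 0.15 rad and linear speed of drop_cup below 0.02 m/s and value of joint flap below 0.15 rad); the robot touches nothing.
It fails at once if the drop cup is tipped by more than 35 degrees (the bar must leave through the bottom) (angle between drop_cup's own z axis and vertical above 0.6 rad).
It fails at once if the bottom is opened away from the beaker (value of joint flap above 0.3 rad and horizontal distance between drop_cup and beaker above 0.06 m).
It fails at once if the beaker on the stirrer is tilted or pushed off its place by more than 40 mm (angle between beaker's own z axis and vertical above 0.3 rad or distance of beaker from where it was at the start of the episode above 0.04 m).
It also fails if it takes over 61 s, if anything falls off the work surface, if the arm or the gripper's body presses on something with over 40 N, if the wrist force passes 120 N, or if a joint passes its speed limit or range.

ROBOT

A 6-joint arm with a two-finger parallel gripper is mounted at the origin on the work surface. World frame = base frame: x ahead of the robot, y to its left, z up, the work surface at z = 0. Lengths are in m, angles in rad, forces in N, time in s.
With the tool pointing down it reaches from about 0.15 to 0.775 m from the base axis. Payload 6.1 kg.
Tool frame: the origin (TCP) lies on the centre line of the jaws, within the pads' length; the fingertips stand 19 mm ahead of it and the grasp point (between the pads) is the TCP (manip.tip_extent is the distance from the TCP to the fingertips, in m); z points along the fingers, y is the direction in which the jaws open and shut (so a half turn about z gives the same grasp; the last joint's range is limited). The gripper opens to 85 mm and grips with 20 to 120 N. Pads are 22 mm wide; open, the fingers measure 114 mm over their backs; the gripper's body (76 mm by 85 mm) begins 54 mm behind the grasp point. The pads swing forward as they close: fully open they stand 13 mm farther back than shut.
Start: joints at [1.234, 0.126, -0.04, 1.405, 0, 1.571], TCP at [0.173, 0.495, 0.25] pointing down, gripper open.
Joint ranges: [-2.72, 2.72], [-0.95, 1.95], [-1.27, 1.35], [-1.78, 2.02], [-1.46, 1.47], [-3.14, 3.14]. Speed limits (rad/s): [2.39, 2.39, 3.01, 3.14, 3.14, 3.14].

INTERFACE

Orientations are given as a unit quaternion [x, y, z, w].
In Python, from bench import manip gives the robot as it stands.
- The arm moves only by the tool arm_command, never from a script. Its argument "commands" is one flat list of numbers, 6 for each row, row after row: the shift along the world's x, y, z as a fraction of full scale, then the turn, a rotation vector about the world's x, y, z as a fraction of full scale. In form: [dx, dy, dz, rx, ry, rz, dx, dy, dz, rx, ry, rz, ...]. A call has exactly 10 rows; each row is the pose to reach, as a shift and turn from the pose measured when the call began; what a row does not reach only later rows make up. Full scale, the value 1, is 0.15 m for a shift and 30 degrees for a turn. A row lasts 1/8 s, in which the tool goes at most 62.5 mm and 10.7 degrees, less where a joint would pass 70% of its speed; a pose out of reach is approached as far as the arm can. A call with a number of a shift or a turn outside -1 to 1 is refused whole. A call with a gripper value outside its range is refused whole. "gripper" is the closure in counts, from 0 (fully open) to 255 (shut), set as the call begins (left out, the last holds). The fingers move at their own pace and stop on an object; "squeeze" is the grip in N (left out, the last holds). Time passes only in rows, so rows that repeat a pose let the fingers close, or fill a call up. It gives the time, the measured TCP pose, the force and the opening at its end, in the units of the state.
- manip.read_state(): the state, without advancing time (a new reading comes with each control period).
- manip.grab_frame(name): name is "scene" or "top"; returns a dict with "pixels" (420x560x3 uint8, red, green, blue), "depth" (420x560 float32, m along the optical axis (not along the pixel's ray), 0 where there is no reading), "mtx" (3x3 intrinsics, pixels), "D" ([k1, k2, p1, p2, k3] as OpenCV has them; the pictures are not rectified), "rvec" (rotation vector, rad) and "tvec" (3), from world to camera coordinates, as OpenCV has them. Camera axes: x right, y down, z forward; pixel columns grow to the right and rows downward; lengths in m; the calibration is good to about 2 mm. A picture is of the moment at which its call begins.
- manip.close_job(): hands the job in, once; it reports no verdict.
The state is a dict: "time_s": time; "joint_pos": joint angles; "joint_vel": joint speeds; "effort": joint torques, N m; "tcp_pos": TCP position; "tool_rot": TCP orientation; "force": force on the tool from outside, world axes, zero at the start; "ft_torque": the same for the moment, N m; "opening": opening from 0.0 (shut) to 1.0 (fully open).
Only numpy, scipy, OpenCV 4.12 (cv2) and the standard library are available. Lean on these libraries where they do the work, as an engineer would, in place of code of your own. Each camera call takes 0.05 s, during which the arm holds its last target.

## Working session

There is one attempt and no reset: what is moved stays moved. The work goes in short steps, Python scripts to look and compute and a tool call to move; the robot and the scene stay as the last step left them, time stands still between calls to the robot, and variables do not carry over. Pictures are saved under pics/ and viewed, and the job is handed in when it is done.

Besides the shell and the picture viewer there is one more tool, called after "Emit:" by a JSON object that holds its "api" and its "payload", one argument or row to a line. arm_command: Moves the arm, as the interface text tells. Shift numbers are shares of 0.15 m and turn numbers shares of 30 degrees, none past 1 either way. Its arguments: {"type":"object","properties":{"commands":{"type":"array"},"gripper":{"type":"number"},"squeeze":{"type":"number"}},"required":["commands"]}

```bash
mkdir -p pics; ls
python3 - <<'E'
from bench import manip
import cv2,numpy as np
print(manip.read_state())
for n in("scene","top"):
    f=manip.grab_frame(n); cv2.imwrite(f"pics/{n}0.png",f["pixels"][:,:,::-1]); np.savez(f"{n}0.npz",**f)
    print(f["mtx"],f["D"],f["rvec"],f["tvec"])
E
```

```text
pics
{'time_s': 0.0, 'joint_pos': array([ 1.23396402e+00,  1.26421071e-01, -4.06140522e-02,  1.40540318e+00,
        1.43484548e-05,  1.57079771e+00]), 'joint_vel': array([ 9.32399601e-04, -9.29668230e-04,  2.09122769e-05, -6.74641496e-04,
       -2.54942220e-03,  1.40025137e-03]), 'effort': array([-2.35635080e-04, -4.35914505e+01,  3.52925491e+01,  1.72084558e-02,
       -1.47499514e-05,  1.85005931e-07]), 'tcp_pos': array([0.17338351, 0.49514338, 0.24950414]), 'tool_rot': array([ 1.67621751e-01,  9.85851041e-01, -8.08168053e-04, -1.44686796e-04]), 'force': array([ 0.17152501,  0.03916618, -0.78069439]), 'ft_torque': array([-0.01174045,  0.0183287 ,  0.01294423]), 'opening': 1.001207117693359}
[[473.84287302   0.         279.3174476 ]
 [  0.         473.84287302 201.21360897]
 [  0.           0.           1.        ]] [-0.1296711  0.         0.         0.         0.       ] [ 1.96997571  1.14269765 -0.59518035] [-0.24672892 -0.25560944  1.41876239]
[[541.00906726   0.         277.48534307]
 [  0.         541.00906726 213.73490391]
 [  0.           0.           1.        ]] [-0.09610795  0.          0.          0.          0.        ] [ 2.10642862 -2.15320886  0.18360121] [-0.02311398  0.5578197   1.0977262 ]
```

View pics/scene0.png

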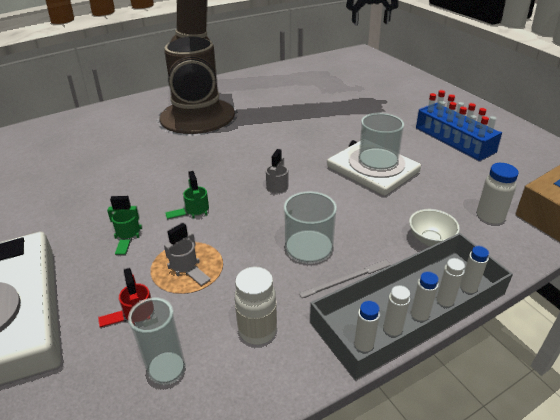

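View pics/top0.png

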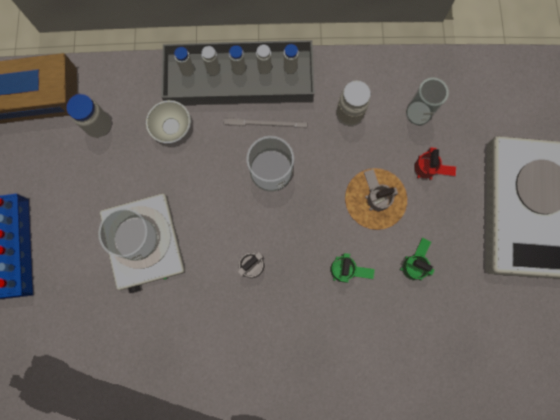

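The top view shows the drop cup on its mat at about (380,197), with its tab toward (371,178). The target beaker is on the stirrer at about (131,236), and the plain cup is at (251,265).

```bash
cat > h.py <<'E'
import numpy as np,cv2
def cloud(f):
    H,W=f["depth"].shape
    u,v=np.meshgrid(np.arange(W),np.arange(H))
    p=cv2.undistortPoints(np.stack([u,v],-1).reshape(-1,1,2).astype(float),f["mtx"],f["D"]).reshape(H,W,2)
    d=f["depth"].astype(float)
    c=np.dstack([p*d[...,None],d])
    R=cv2.Rodrigues(f["rvec"])[0]
    w=(c-f["tvec"].ravel())@R
    w[d==0]=np.nan
    return w
def proj(f,P): return cv2.projectPoints(np.array(P,float).reshape(-1,1,3),f["rvec"],f["tvec"],f["mtx"],f["D"])[0].reshape(-1,2)
E
python3 - <<'E'
from h import *
for n in("scene","top"):
    f=dict(np.load(n+"0.npz")); w=cloud(f); im=f["pixels"].astype(int)
    # cork
    R,G,B=im[...,0],im[...,1],im[...,2]
    m=(R-B>70)&(w[...,2]<0.012)&(w[...,2]>-0.01)
    x=w[m]; print(n,"cork",len(x),np.nanmin(x,0),np.nanmax(x,0))
    cnt,r=cv2.minEnclosingCircle(x[:,:2].astype(np.float32)); print(cnt,r)
    c=np.array(cnt); d=np.linalg.norm(w[...,:2]-c,axis=-1)
    m=(d<0.06)&(w[...,2]>0.06)&(w[...,2]<0.11)&(im.max(-1)<70)
    x=w[m]; print("grip",len(x),x.mean(0),x.min(0),x.max(0))
    t=x[x[:,2]>x[:,2].max()-0.006]; print("griptop",len(t),t.mean(0),cv2.minAreaRect(t[:,:2].astype(np.float32)))
    m=(d<0.085)&(w[...,2]>0.002)&(w[...,2]<0.02)&(abs(R-B)<25)&(R>70)
    x=w[m]; print("tab",len(x),x.mean(0),cv2.minAreaRect(x[:,:2].astype(np.float32)))
    ms=cv2.resize(f["pixels"][(160,190)[n=="scene"]:(240,300)[n=="scene"],(330,130)[n=="scene"]:(430,240)[n=="scene"],::-1],None,fx=5.5,fy=5.5,interpolation=cv2.INTER_CUBIC)
    cv2.imwrite(f"pics/crop_{n}.png",ms[:600,:800])
    a,b=(slice(105,195),slice(320,425)) if n=="scene" else (slice(190,295),slice(90,190))
    x=w[a,b].reshape(-1,3); hi=x[(x[:,2]>0.1)&(x[:,2]<0.16)]; print("beaker pts",len(hi), np.histogram(x[:,2],bins=np.arange(-0.01,.17,.01))[0])
    if len(hi)>20: print(hi.mean(0),cv2.minEnclosingCircle(hi[:,:2].astype(np.float32)))
    pl=x[(x[:,2]>0.026)&(x[:,2]<0.04)]
    if len(pl)>20: print("stirrer",cv2.minAreaRect(pl[:,:2].astype(np.float32)))
E
```

```text
scene cork 2028 [ 0.23776205 -0.43807728 -0.00125027] [0.66863138 0.79610231 0.01181718]
(0.508287787437439, 0.17659154534339905) 0.6329053044319153<stdin>:11: RuntimeWarning: Mean of empty slice.
  ret = um.true_divide(
Traceback (most recent call last):
ValueError: zero-size array to reduction operation minimum which has no identity
```

Run:
```python
from h import *
for n in("scene","top"):
    f=dict(np.load(n+"0.npz")); w=cloud(f); im=f["pixels"].astype(int)
    R,G,B=im[...,0],im[...,1],im[...,2]
    m=((R-B>70)&(w[...,2]<0.012)&(w[...,2]>-0.01)).astype(np.uint8)
    k,l,st,ce=cv2.connectedComponentsWithStats(m); j=1+np.argmax(st[1:,4])
    x=w[l==j]; print(n,"cork",len(x))
    cnt,r=cv2.minEnclosingCircle(x[:,:2].astype(np.float32)); print(cnt,r)
    c=np.array(cnt); d=np.linalg.norm(w[...,:2]-c,axis=-1)
    m=(d<0.06)&(w[...,2]>0.055)&(w[...,2]<0.11)&(im.max(-1)<75)
    x=w[m]; print("grip",len(x))
    if len(x)>5:
      print(x.mean(0),x.min(0),x.max(0))
      t=x[x[:,2]>x[:,2].max()-0.006]; print("griptop",len(t),t.mean(0),cv2.minAreaRect(t[:,:2].astype(np.float32)))
    m=(d<0.085)&(w[...,2]>0.002)&(w[...,2]<0.02)&(abs(R-B)<25)&(R>70)
    x=w[m]; print("tab",len(x),x.mean(0),cv2.minAreaRect(x[:,:2].astype(np.float32)))
    ms=cv2.resize(f["pixels"][(160,190)[n=="top"]-0:(240,300)[n=="scene"],(330,130)[n=="scene"]:(430,240)[n=="scene"],::-1] if 0 else (f["pixels"][215:300,140:230,::-1] if n=="scene" else f["pixels"][160:240,335:425,::-1]),None,fx=6,fy=6,interpolation=cv2.INTER_CUBIC)
    cv2.imwrite(f"pics/crop_{n}.png",ms)
    a,b=(slice(105,195),slice(320,425)) if n=="scene" else (slice(190,295),slice(90,190))
    x=w[a,b].reshape(-1,3); hi=x[(x[:,2]>0.1)&(x[:,2]<0.16)]; print("beaker pts",len(hi), np.histogram(x[:,2],bins=np.arange(-0.01,.17,.01))[0])
    if len(hi)>20: print(hi.mean(0),cv2.minEnclosingCircle(hi[:,:2].astype(np.float32)))
    pl=x[(x[:,2]>0.026)&(x[:,2]<0.04)]
    if len(pl)>20: print("stirrer",cv2.minAreaRect(pl[:,:2].astype(np.float32)))
```

```text
scene cork 1751
(0.5925883054733276, -0.25234636664390564) 0.07162866741418839
grip 345
[ 0.59320936 -0.25966158  0.08221266] [ 0.57869737 -0.28697542  0.05510547] [ 0.60412281 -0.22914418  0.09990611]
griptop 86 [ 0.59069059 -0.25858349  0.09636364] ((0.5894087553024292, -0.25780215859413147), (0.013417334295809269, 0.034676872193813324), 21.589536666870117)
tab 514 [ 0.62218139 -0.24888812  0.00623978] ((0.5940661430358887, -0.25361981987953186), (0.16653932631015778, 0.15976986289024353), 79.87187194824219)
beaker pts 1084 [ 518 4540  332  981  905  167  158  178  146  165  236  269  293  292
  230    0    0]
[0.51451137 0.26703827 0.11892966] ((0.5611191987991333, 0.16592082381248474), 0.16761453449726105)
stirrer ((0.4734847843647003, 0.3659125566482544), (0.19199861586093903, 0.37412315607070923), 15.155267715454102)
top cork 1921
(0.5954565405845642, -0.2547428607940674) 0.06842953711748123
grip 129
[ 0.58900566 -0.2570375   0.09108937] [ 0.58110736 -0.27830371  0.0623367 ] [ 0.59793638 -0.24158459  0.10066943]
griptop 62 [ 0.59009708 -0.25775046  0.09681529] ((0.5902791023254395, -0.2572947144508362), (0.011368042789399624, 0.03151385113596916), 15.765181541442871)
tab 574 [ 0.60557027 -0.25499941  0.00637647] ((0.5944178104400635, -0.2550433576107025), (0.16770340502262115, 0.16710056364536285), 34.81451416015625)
beaker pts 765 [2368 2173   97 2195 2088  133  116  131  126  128  144  135  150  175
  305    0    0]
[0.51474251 0.27438095 0.12264067] ((0.513518750667572, 0.2703271806240082), 0.050363488495349884)
stirrer ((0.5026794672012329, 0.25921276211738586), (0.19209642708301544, 0.14767912030220032), 14.36632251739502)
```

```bash
python3 - <<'E'
import cv2,numpy as np
a=cv2.imread("pics/scene0.png")[105:195,320:425]; b=cv2.imread("pics/top0.png")[190:295,90:190]
cv2.imwrite("pics/bk_s.png",cv2.resize(a,None,fx=6,fy=6,interpolation=2)); cv2.imwrite("pics/bk_t.png",cv2.resize(b,None,fx=5.5,fy=5.5,interpolation=2))
E
python3 - <<'E'
from h import *
from scipy.optimize import least_squares
for n in("scene","top"):
    f=dict(np.load(n+"0.npz")); w=cloud(f); im=f["pixels"].astype(int)
    W=w.reshape(-1,3); C=im.reshape(-1,3)
    def circ(x,r):
        s=least_squares(lambda p:np.hypot(x[:,0]-p[0],x[:,1]-p[1])-r,x.mean(0)[:2],loss="soft_l1",f_scale=0.003)
        return s.x,np.std(s.fun)
    d=np.linalg.norm(W[:,:2]-[.5135,.270],axis=1)
    for lo,hi in((.06,.09),(.09,.115),(.115,.135)):
        x=W[(d<.06)&(W[:,2]>lo)&(W[:,2]<hi)]; print(n,"beaker",lo,len(x),circ(x,.047))
    d=np.linalg.norm(W[:,:2]-[.592,-.256],axis=1)
    x=W[(d<.04)&(W[:,2]>.015)&(W[:,2]<.048)&(d>.02)]; print("cup",len(x),circ(x,.026))
    # tab: grey, z 2..12mm, radius 33..75
    g=np.ptp(C,axis=1)<30
    x=W[(d>.032)&(d<.074)&g&(W[:,2]>.003)&(W[:,2]<.014)&(C.mean(1)>90)]
    print("tab",len(x),x.mean(0), x.max(0),x.min(0))
    y=x[:,:2]-x[:,:2].mean(0); u,s,v=np.linalg.svd(y,full_matrices=False); print(v[0],np.degrees(np.arctan2(v[0,1],v[0,0])),s, "dir",np.degrees(np.arctan2(*(x.mean(0)[:2]-[.592,-.256])[::-1])))
    ob=W[(np.linalg.norm(W[:,:2]-[.55,0],axis=1)<.5)&(W[:,2]>.15)]; print("tall",len(ob))
    np.set_printoptions(precision=4,suppress=True)
    print("obj",[ (round(t,2)) for t in np.nanpercentile(W[:,2],[50,99])])
E
python3 -c "
import cv2,numpy as np
a=cv2.imread('pics/crop_scene.png');b=cv2.imread('pics/crop_top.png')
h=400;a=cv2.resize(a,(390,390));b=cv2.resize(b,(390,390));cv2.imwrite('pics/crop_both.png',np.hstack([a,b]))"
```

```text
scene beaker 0.06 467 (array([0.51116167, 0.27087573]), np.float64(0.001552746911970738))
scene beaker 0.09 644 (array([0.51114692, 0.27066595]), np.float64(0.0016500914976216362))
scene beaker 0.115 652 (array([0.5113882 , 0.27038995]), np.float64(0.0018227328823972279))
cup 546 (array([ 0.58892813, -0.25866847]), np.float64(0.0013283479488118504))
tab 173 [ 0.6367707  -0.24655095  0.00940623] [ 0.65861555 -0.18731028  0.0125253 ] [ 0.52626948 -0.32599554  0.00307053]
[0.85562277 0.51759992] 31.17139600487714 [0.28203741 0.18008939] dir 11.917628158194736
tall 1243
obj [np.float64(0.0), np.float64(0.23)]
top beaker 0.06 385 (array([0.5128, 0.2687]), np.float64(0.0008037265847022474))
top beaker 0.09 354 (array([0.5126, 0.2687]), np.float64(0.0007713772529750156))
top beaker 0.115 535 (array([0.5129, 0.2697]), np.float64(0.0015369819299515303))
cup 140 (array([ 0.5905, -0.2583]), np.float64(0.0012019659127749866))
tab 176 [ 0.6219 -0.2483  0.0078] [ 0.6659 -0.1834  0.0137] [ 0.5194 -0.3285  0.003 ]
[-0.9715 -0.2372] -166.27621310492336 [0.5365 0.3109] dir 14.51756497342115
tall 0
obj [np.float64(0.0), np.float64(0.11)]
```

View pics/crop_both.png

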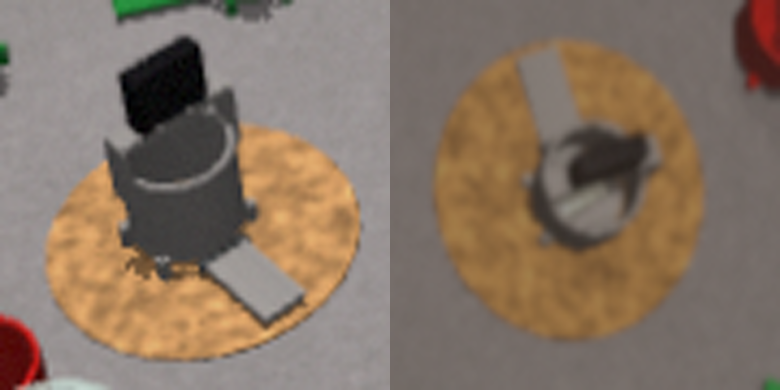

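Run:
```python
from h import *
f=dict(np.load("top0.npz")); im=f["pixels"].astype(int)
outs=[]
for n in("top","scene"):
    f=dict(np.load(n+"0.npz"));w=cloud(f); im=f["pixels"].astype(int); 
    d=np.linalg.norm(w[...,:2]-[.59,-.2583],axis=-1)
    m=((np.ptp(im,axis=-1)<35)&(im.mean(-1)>85)&(d<.071)&(d>.033)).astype(np.uint8)
    x0,y0,x1,y1=(355,165,390,195) if n=="top" else (175,255,215,290)
    M=np.zeros_like(m); M[y0:y1,x0:x1]=m[y0:y1,x0:x1]
    x=w[M>0]; y=x[:,:2]-np.median(x[:,:2],0); s,v=np.linalg.svd(y,full_matrices=False)[1:]
    print(n,len(x),np.median(x,0),np.degrees(np.arctan(v[0,1]/v[0,0])),s,"from cup",np.degrees(np.arctan2(*(np.median(x,0)[:2]-[.59,-.2583])[::-1])))
    a=f["pixels"][:,:,::-1].copy(); S=8
    X,Y=(335,160) if n=="top" else (140,215)
    c=cv2.resize(a[Y:Y+85,X:X+90],None,fx=S,fy=S,interpolation=2)
    for yaw,col in((14,(0,0,255)),(18,(255,0,0))):
        t=np.radians(yaw);R=np.array([[np.cos(t),-np.sin(t),0],[np.sin(t),np.cos(t),0],[0,0,1]])
        for P in([[28,-11,8],[70,-11,8],[70,11,8],[28,11,8]],[[-6,-18,96],[6,-18,96],[6,18,96],[-6,18,96]]):
            q=proj(f,(R@(np.array(P)/1000.).T).T+[.590,-.2583,0])
            cv2.polylines(c,[np.int32((q-[X,Y]+.5)*S)],True,col,1)
    outs.append(cv2.resize(c,(400,378)))
cv2.imwrite("pics/ov.png",np.hstack(outs))
```

```text
top 155 [ 0.63820656 -0.24453378  0.00880802] 15.134738296494435 [0.13450957 0.07614766] from cup 15.937610188033073
scene 172 [ 0.64003313 -0.24453778  0.00976901] 15.593422149090072 [0.13831028 0.08313232] from cup 15.379558149211247
```

View pics/ov.png

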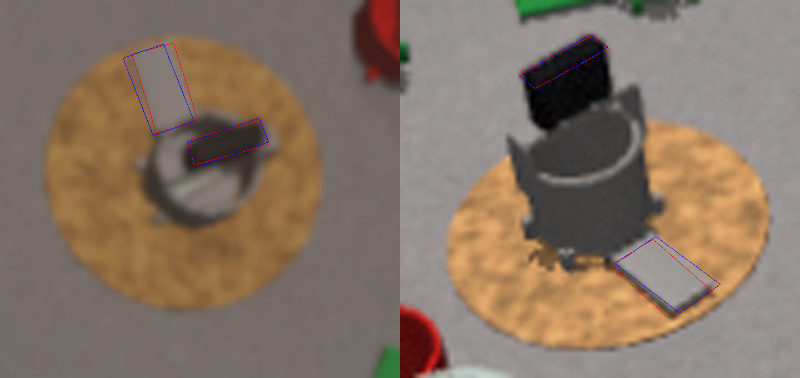

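The overlay fits with the cup at (0.590, -0.258), yaw about 16°. The beaker is at about (0.512, 0.2695). I'll move toward the cup at a safe height and turn the tool so the jaws line up with the cup's x axis.

Emit:
{"api": "arm_command", "payload": {
  "commands": [0.07,-0.12,0,0,0,-0.12,0.14,-0.25,0,0,0,-0.25,0.21,-0.38,0,0,0,-0.38,0.28,-0.5,0,0,0,-0.5,0.35,-0.63,0,0,0,-0.63,0.42,-0.75,0,0,0,-0.75,0.49,-0.88,0,0,0,-0.88,0.56,-1,0,0,0,-1,0.56,-1,0,0,0,-1,0.56,-1,0,0,0,-1],
  "gripper": 0
}}

```text
time_s: 1.35
tcp_pos: [0.2575, 0.345, 0.2498]
tool_rot: [0.417, 0.909, -0.0, -0.0]
force: [-0.5, 0.2, 0.3]
opening: 1.002
```

Emit:
{"api": "arm_command", "payload": {
  "commands": [0.07,-0.12,0,0,0,-0.1,0.14,-0.25,0,0,0,-0.2,0.21,-0.38,0,0,0,-0.3,0.28,-0.5,0,0,0,-0.4,0.35,-0.63,0,0,0,-0.5,0.42,-0.75,0,0,0,-0.6,0.49,-0.88,0,0,0,-0.7,0.56,-1,0,0,0,-0.82,0.56,-1,0,0,0,-0.82,0.56,-1,0,0,0,-0.82]
}}

```text
time_s: 2.6
tcp_pos: [0.3414, 0.1956, 0.2497]
tool_rot: [0.601, 0.799, -0.0, -0.001]
force: [-0.5, 0.2, 0.1]
opening: 0.999
```

Emit:
{"api": "arm_command", "payload": {
  "commands": [0.07,-0.12,0,0,0,0,0.14,-0.25,0,0,0,0,0.21,-0.38,0,0,0,0,0.28,-0.5,0,0,0,0,0.35,-0.63,0,0,0,0,0.42,-0.75,0,0,0,0,0.49,-0.88,0,0,0,0,0.56,-1,0,0,0,0,0.56,-1,0,0,0,0,0.56,-1,0,0,0,0]
}}

```text
time_s: 3.85
tcp_pos: [0.4251, 0.0464, 0.2496]
tool_rot: [0.6, 0.8, -0.0, -0.001]
force: [-0.5, 0.6, 1.1]
opening: 1.004
```

Emit:
{"api": "arm_command", "payload": {
  "commands": [0.07,-0.12,0,0,0,0,0.14,-0.25,0,0,0,0,0.21,-0.38,0,0,0,0,0.28,-0.5,0,0,0,0,0.35,-0.63,0,0,0,0,0.42,-0.75,0,0,0,0,0.49,-0.88,0,0,0,0,0.56,-1,0,0,0,0,0.56,-1,0,0,0,0,0.56,-1,0,0,0,0]
}}

```text
time_s: 5.1
tcp_pos: [0.509, -0.1037, 0.2495]
tool_rot: [0.601, 0.8, -0.0, -0.001]
force: [-0.5, -0.5, -0.5]
opening: 0.999
```

Emit:
{"api": "arm_command", "payload": {
  "commands": [0.07,-0.12,0,0,0,0,0.14,-0.25,0,0,0,0,0.21,-0.38,0,0,0,0,0.28,-0.5,-0.05,0,0,0,0.35,-0.63,-0.15,0,0,0,0.42,-0.75,-0.25,0,0,0,0.49,-0.88,-0.38,0,0,0,0.54,-1,-0.5,0,0,0,0.54,-1,-0.5,0,0,0,0.54,-1,-0.5,0,0,0]
}}

```text
time_s: 6.35
tcp_pos: [0.5899, -0.2536, 0.1746]
tool_rot: [0.601, 0.8, -0.0, -0.001]
force: [0.2, 1.0, 0.1]
opening: 0.999
```

```bash
cat > snap.py <<'E'
import sys
from h import *
from bench import manip
X,Y,W,H=map(int,sys.argv[3:7]) if len(sys.argv)>3 else (0,0,0,0)
f=manip.grab_frame(sys.argv[1]); np.savez(sys.argv[2]+".npz",**f)
im=f["pixels"][:,:,::-1]
if W: im=cv2.resize(im[Y:Y+H,X:X+W],(W*4,H*4),interpolation=2)
cv2.imwrite(f"pics/{sys.argv[2]}.png",im)
s=manip.read_state(); print(s["time_s"],s["tcp_pos"],s["tool_rot"],s["force"],s["opening"])
E
python3 snap.py scene s1 90 130 180 150
```

```text
6.4 [ 0.59012083 -0.25340218  0.17524635] [ 6.00503689e-01  7.99621519e-01  4.17198473e-06 -8.63026538e-04] [0.26548185 0.46006484 0.62487508] 1.0012757420990743
```

View pics/s1.png

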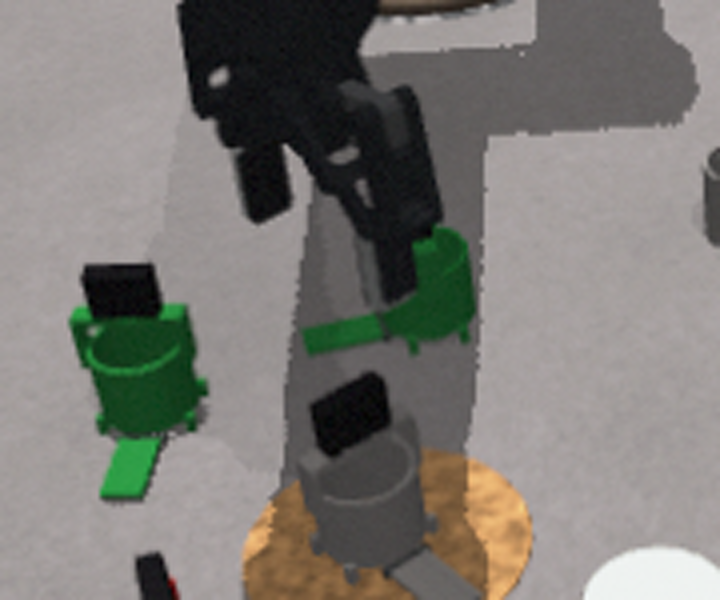

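The jaws straddle the grip from above, at crop (350,410). Next I'll descend and close.

Emit:
{"api": "arm_command", "payload": {
  "commands": [0,-0.03,-0.05,0,0,0,0,-0.03,-0.13,0,0,0,0,-0.03,-0.22,0,0,0,0,-0.03,-0.32,0,0,0,0,-0.03,-0.42,0,0,0,0,-0.03,-0.5,0,0,0,0,-0.03,-0.56,0,0,0,0,-0.03,-0.6,0,0,0,0,-0.03,-0.6,0,0,0,0,-0.03,-0.6,0,0,0]
}}

```text
time_s: 7.65
tcp_pos: [0.5904, -0.258, 0.0857]
tool_rot: [0.6, 0.8, 0.0, -0.001]
force: [-0.3, -0.3, -0.1]
opening: 1.0
```

Emit:
{"api": "arm_command", "payload": {
  "commands": [0,0,0,0,0,0,0,0,0,0,0,0,0,0,0,0,0,0,0,0,0,0,0,0,0,0,0,0,0,0,0,0,0,0,0,0,0,0,0,0,0,0,0,0,0,0,0,0,0,0,0,0,0,0,0,0,0,0,0,0],
  "gripper": 255,
  "squeeze": 40
}}

```text
time_s: 8.9
tcp_pos: [0.5904, -0.2581, 0.0858]
tool_rot: [0.601, 0.8, 0.0, -0.0]
force: [-0.3, -0.1, 1.3]
opening: 0.13
```

```bash
python3 snap.py scene s2 90 160 180 150
```

```text
8.95 [ 0.59040134 -0.25804989  0.08587075] [ 6.00489868e-01  7.99632254e-01  1.05721392e-04 -4.06832563e-04] [-0.65917352  0.3192576   2.37989761] 0.13277209570562865
```

View pics/s2.png

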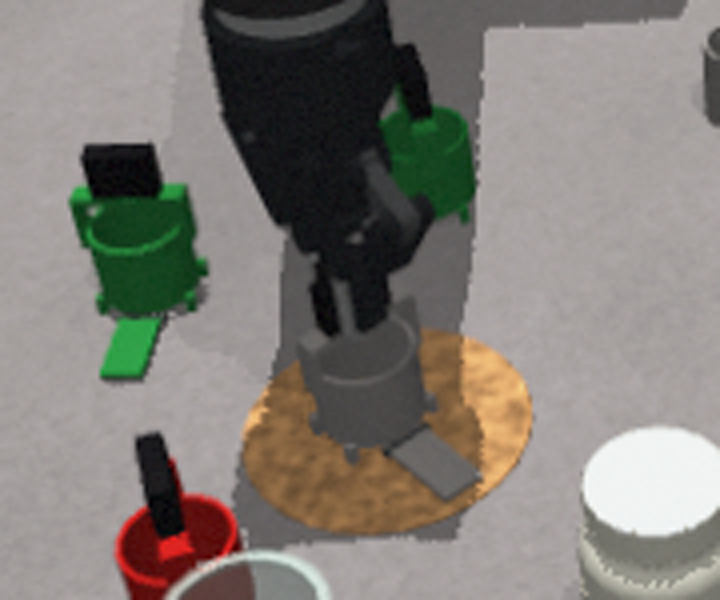

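The cup is gripped: the opening is 0.13, about 11 mm. Next I'll lift straight up.

Emit:
{"api": "arm_command", "payload": {
  "commands": [0,0,0.05,0,0,0,0,0,0.15,0,0,0,0,0,0.28,0,0,0,0,0,0.42,0,0,0,0,0,0.56,0,0,0,0,0,0.7,0,0,0,0,0,0.82,0,0,0,0,0,0.92,0,0,0,0,0,1,0,0,0,0,0,1,0,0,0]
}}

```text
time_s: 10.2
tcp_pos: [0.5908, -0.2582, 0.2369]
tool_rot: [0.601, 0.8, 0.0, 0.0]
force: [-0.0, 0.1, -1.6]
opening: 0.132
```

```bash
python3 snap.py scene s3 90 100 180 150
```

```text
10.25 [ 0.59055278 -0.2581106   0.23601619] [ 6.00514324e-01  7.99613956e-01  1.52684655e-04 -2.13824007e-04] [-0.76342895 -0.24144514 -2.11605347] 0.13628611315436137
```

View pics/s3.png

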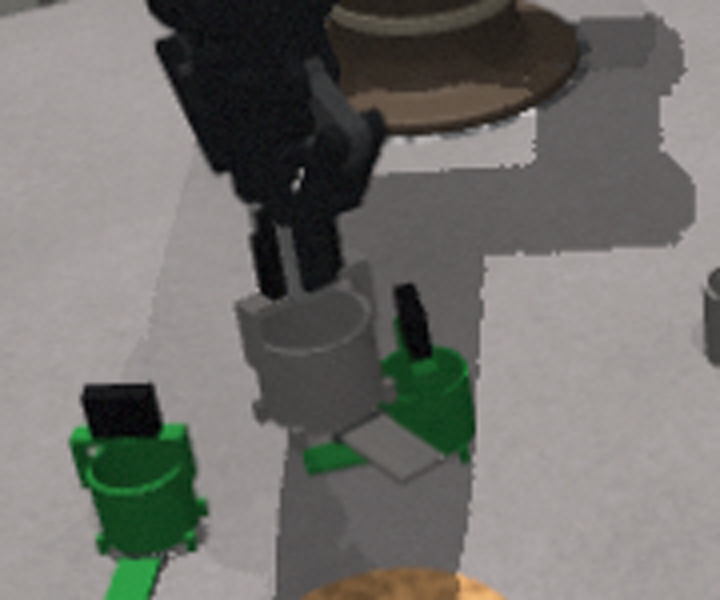

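The cup is held upright with its tab level. Next I'll carry it toward the beaker.

Emit:
{"api": "arm_command", "payload": {
  "commands": [0,0.04,0.04,0,0,0,-0.02,0.12,0.08,0,0,0,-0.03,0.22,0.12,0,0,0,-0.05,0.34,0.16,0,0,0,-0.07,0.47,0.18,0,0,0,-0.08,0.6,0.2,0,0,0,-0.1,0.72,0.2,0,0,0,-0.12,0.84,0.2,0,0,0,-0.14,0.94,0.2,0,0,0,-0.14,1,0.2,0,0,0]
}}

```text
time_s: 11.5
tcp_pos: [0.5693, -0.1071, 0.266]
tool_rot: [0.6, 0.8, 0.0, -0.0]
force: [0.1, 0.8, -2.9]
opening: 0.13
```

Emit:
{"api": "arm_command", "payload": {
  "commands": [-0.01,0.07,0,0,0,0,-0.02,0.16,0,0,0,0,-0.03,0.26,0,0,0,0,-0.05,0.37,0,0,0,0,-0.07,0.49,0,0,0,0,-0.08,0.61,0,0,0,0,-0.1,0.72,0,0,0,0,-0.12,0.83,0,0,0,0,-0.14,0.93,0,0,0,0,-0.14,1,0,0,0,0]
}}

```text
time_s: 12.75
tcp_pos: [0.5481, 0.0439, 0.2661]
tool_rot: [0.6, 0.8, 0.0, -0.0]
force: [-0.2, 0.1, -1.6]
opening: 0.132
```

Emit:
{"api": "arm_command", "payload": {
  "commands": [-0.01,0.07,0,0,0,0,-0.02,0.16,0,0,0,0,-0.03,0.26,0,0,0,0,-0.05,0.37,0,0,0,0,-0.07,0.49,0,0,0,0,-0.08,0.61,0,0,0,0,-0.1,0.72,0,0,0,0,-0.12,0.83,0,0,0,0,-0.14,0.93,0,0,0,0,-0.14,1,0,0,0,0]
}}

```text
time_s: 14.0
tcp_pos: [0.5269, 0.1949, 0.2661]
tool_rot: [0.6, 0.8, 0.0, -0.0]
force: [-0.3, -0.1, -1.7]
opening: 0.13
```

Emit:
{"api": "arm_command", "payload": {
  "commands": [-0.01,0.05,0,0,0,0,-0.02,0.12,0,0,0,0,-0.04,0.2,0,0,0,0,-0.06,0.29,0,0,0,0,-0.07,0.37,0,0,0,0,-0.09,0.44,0,0,0,0,-0.1,0.48,0,0,0,0,-0.1,0.5,0,0,0,0,-0.1,0.5,0,0,0,0,-0.1,0.5,0,0,0,0]
}}

```text
time_s: 15.25
tcp_pos: [0.512, 0.2696, 0.2661]
tool_rot: [0.6, 0.8, 0.0, -0.0]
force: [-0.3, -0.3, -1.4]
opening: 0.131
```

```bash
python3 snap.py scene s4 290 40 180 150
python3 - <<'E'
from h import *
f=dict(np.load("s4.npz"));w=cloud(f).reshape(-1,3)
from scipy.optimize import least_squares
def circ(x,r):
    s=least_squares(lambda p:np.hypot(x[:,0]-p[0],x[:,1]-p[1])-r,x.mean(0)[:2],loss="soft_l1",f_scale=0.003); return s.x,np.std(s.fun)
d=np.hypot(w[:,0]-.512,w[:,1]-.2695)
x=w[(d<.06)&(w[:,2]>.06)&(w[:,2]<.13)];print("beaker",len(x),circ(x,.047),x[:,2].max())
for lo,hi in((.19,.205),(.205,.22)):
    x=w[(d<.04)&(w[:,2]>lo)&(w[:,2]<hi)];print("cup",len(x),circ(x,.026))
x=w[(d>.045)&(d<.08)&(w[:,2]>.15)&(w[:,2]<.21)];print("tab",len(x),x.mean(0),np.percentile(x[:,2],[5,95]))
E
```

```text
15.3 [0.51196289 0.26957691 0.26616358] [ 6.00044701e-01  7.99966461e-01  7.93515500e-05 -1.04127994e-04] [ 0.98546132  0.30397259 -2.91695671] 0.13378539517090454
beaker 1550 (array([0.51126112, 0.27070639]), np.float64(0.0016547901885408931)) 0.12995709598403926
cup 174 (array([0.51054376, 0.27047698]), np.float64(0.0033062046156986553))
cup 163 (array([0.50941417, 0.26945853]), np.float64(0.0017633246742360723))
tab 70 [0.56746608 0.28409387 0.19009597] [0.18822876 0.19166182]
```

View pics/s4.png

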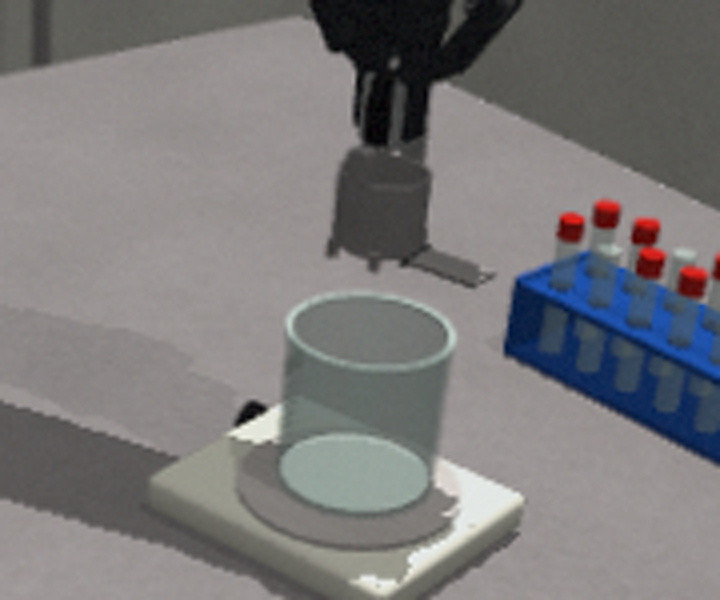

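The cup is centred over the beaker mouth within about 1 mm, shut, and about 5 cm above the rim. Next I'll lower it gently.

Emit:
{"api": "arm_command", "payload": {
  "commands": [0,0,-0.03,0,0,0,0,0,-0.07,0,0,0,0,0,-0.12,0,0,0,0,0,-0.17,0,0,0,0,0,-0.22,0,0,0,0,0,-0.26,0,0,0,0,0,-0.29,0,0,0,0,0,-0.3,0,0,0,0,0,-0.3,0,0,0,0,0,-0.3,0,0,0]
}}

```text
time_s: 16.55
tcp_pos: [0.5121, 0.2696, 0.2214]
tool_rot: [0.6, 0.8, 0.0, -0.0]
force: [0.1, 0.1, -1.8]
opening: 0.129
```

Emit:
{"api": "arm_command", "payload": {
  "commands": [0,0,-0.02,0,0,0,0,0,-0.04,0,0,0,0,0,-0.06,0,0,0,0,0,-0.08,0,0,0,0,0,-0.1,0,0,0,0,0,-0.12,0,0,0,0,0,-0.14,0,0,0,0,0,-0.16,0,0,0,0,0,-0.17,0,0,0,0,0,-0.17,0,0,0]
}}

```text
time_s: 17.8
tcp_pos: [0.5119, 0.2696, 0.1958]
tool_rot: [0.6, 0.8, 0.0, -0.0]
force: [-1.7, -0.3, -1.3]
opening: 0.133
```

```bash
python3 snap.py scene s5 290 60 180 150
```

```text
17.85 [0.51189328 0.26958306 0.19585376] [ 6.00044715e-01  7.99966440e-01  1.03246247e-04 -1.53864655e-04] [-1.17715407  0.48452203 -0.45334256] 0.13376617590707676
```

View pics/s5.png

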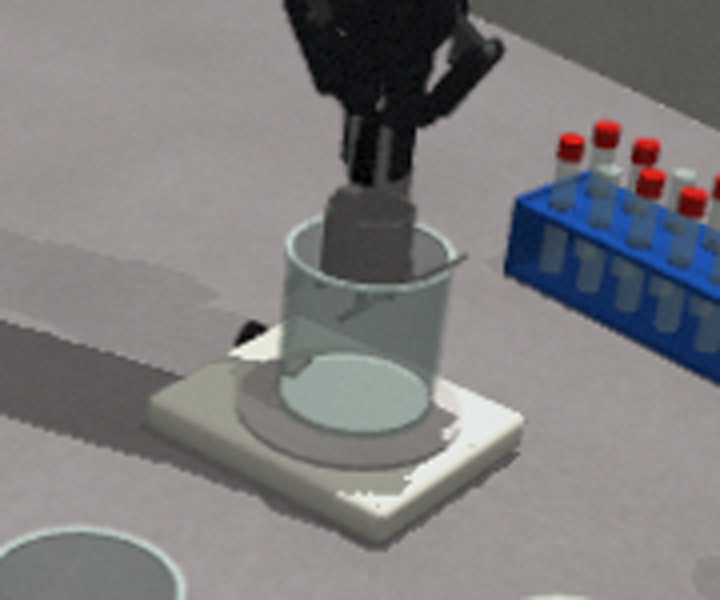

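The tab is pushed up and the bottom is swinging open. There's a mark at crop (297,370) that may be the bar. I'll go about 5 mm lower and hold.

Emit:
{"api": "arm_command", "payload": {
  "commands": [0,0,-0.01,0,0,0,0,0,-0.02,0,0,0,0,0,-0.03,0,0,0,0,0,-0.04,0,0,0,0,0,-0.04,0,0,0,0,0,-0.04,0,0,0,0,0,-0.04,0,0,0,0,0,-0.04,0,0,0,0,0,-0.04,0,0,0,0,0,-0.04,0,0,0]
}}

```text
time_s: 19.1
tcp_pos: [0.5119, 0.2696, 0.1898]
tool_rot: [0.6, 0.8, 0.0, -0.0]
force: [-1.0, -0.5, -1.2]
opening: 0.133
```

```bash
python3 snap.py scene s6 290 60 180 150
```

```text
19.15 [0.51189518 0.26958924 0.18985239] [ 6.00043434e-01  7.99967401e-01  1.19355326e-04 -1.42462593e-04] [-1.48592529 -0.15910904 -1.21609659] 0.1271454270813252
```

View pics/s6.png

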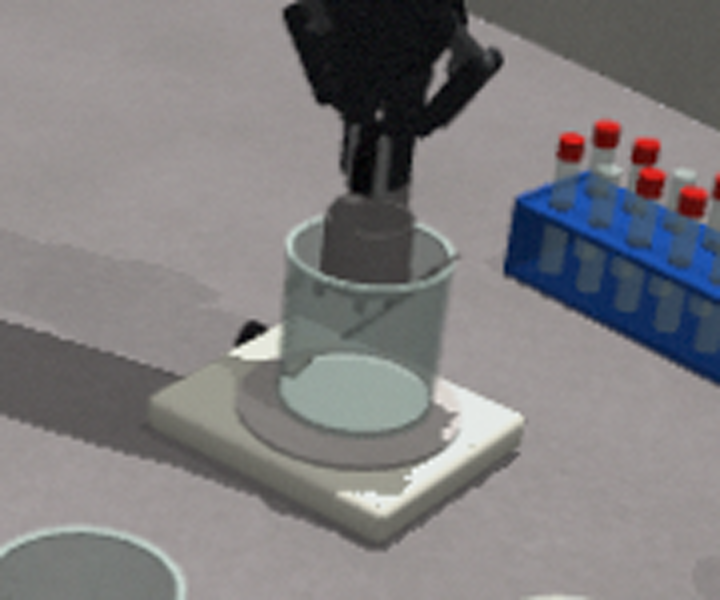

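The bottom is wide open and the beaker hasn't moved. Next I'll lift out and look for the bar.

Emit:
{"api": "arm_command", "payload": {
  "commands": [0,0,0.02,0,0,0,0,0,0.05,0,0,0,0,0,0.1,0,0,0,0,0,0.16,0,0,0,0,0,0.24,0,0,0,0,0,0.33,0,0,0,0,0,0.42,0,0,0,0,0,0.5,0,0,0,0,0,0.54,0,0,0,0,0,0.54,0,0,0]
}}

```text
time_s: 20.4
tcp_pos: [0.5121, 0.2697, 0.2713]
tool_rot: [0.6, 0.8, 0.0, 0.0]
force: [0.5, -0.9, -2.3]
opening: 0.133
```

```bash
python3 snap.py scene s7 290 40 180 150;python3 - <<'E'
from h import *
f=dict(np.load("s7.npz"));w=cloud(f).reshape(-1,3)
from scipy.optimize import least_squares
def circ(x,r):
    s=least_squares(lambda p:np.hypot(x[:,0]-p[0],x[:,1]-p[1])-r,x.mean(0)[:2],loss="soft_l1",f_scale=0.003); return s.x,np.std(s.fun)
d=np.hypot(w[:,0]-.512,w[:,1]-.2695)
x=w[(d<.06)&(w[:,2]>.06)&(w[:,2]<.13)];print("beaker",len(x),circ(x,.047),x[:,2].max())
E
```

```text
20.45 [0.51190353 0.26961041 0.27071863] [ 6.00047204e-01  7.99964572e-01  5.17825276e-05 -1.85100067e-04] [ 0.34810396  0.91847401 -1.59912622] 0.1323401453329963
beaker 1550 (array([0.51121301, 0.2706386 ]), np.float64(0.001593459089274864)) 0.12983355378288935
```

View pics/s7.png

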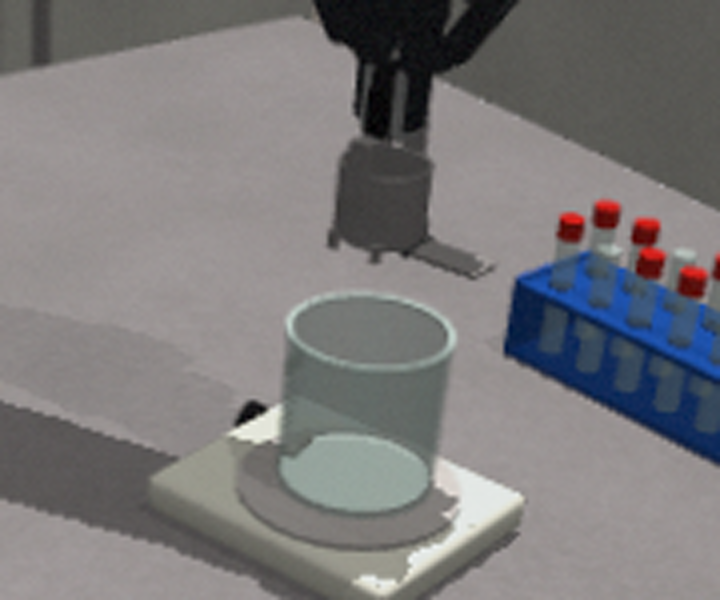

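Run:
```python
from h import *
a=dict(np.load("s4.npz"))["pixels"];b=dict(np.load("s7.npz"))["pixels"];z=dict(np.load("scene0.npz"))["pixels"]
o=[]
for i in(z,a,b): o.append(cv2.resize(i[140:180,355:405,::-1],None,fx=5,fy=8,interpolation=cv2.INTER_CUBIC))
o.append(cv2.resize(np.clip(cv2.absdiff(a,b)[140:180,355:405]*4.,0,255).astype(np.uint8),None,fx=5,fy=8))
cv2.imwrite("pics/cmp.png",np.vstack([np.hstack(o[:2]),np.hstack(o[2:])])[:600])
for n in("s4","s7"):
    f=dict(np.load(n+".npz"));w=cloud(f);d=np.hypot(w[...,0]-.512,w[...,1]-.27)
    W=w[(d<.043)&(w[...,2]>.03)&(w[...,2]<.055)];print(n,len(W),np.histogram(W[:,2],bins=np.arange(.03,.056,.002))[0])
```

```text
s4 6 [1 0 1 1 1 1 0 0 0 0 1 0]
s7 10 [0 0 0 0 0 2 0 1 0 1 2 3]
```

View pics/cmp.png

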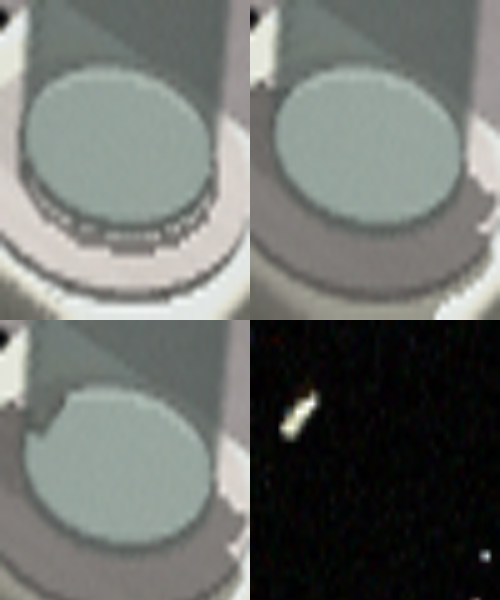

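```bash
python3 snap.py top t7 90 190 110 110
```

```text
20.5 [0.51177508 0.26952863 0.2704085 ] [ 6.00033992e-01  7.99974423e-01 -2.08515378e-04 -2.96581001e-04] [-0.16339163 -0.01527542 -1.9881953 ] 0.13251214193777866
```

View pics/t7.png

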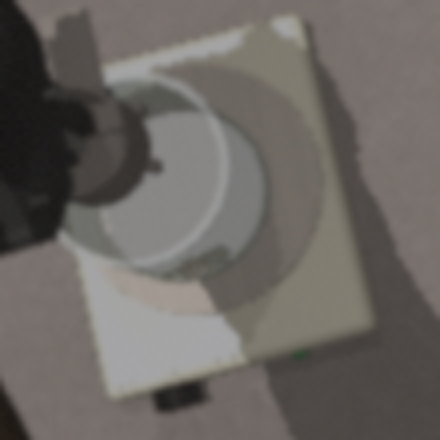

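The bar shows inside the beaker in both views, lying against the wall at top crop (205,265). The beaker hasn't shifted. Next I'll carry the cup back.

Emit:
{"api": "arm_command", "payload": {
  "commands": [0,-0.04,0,0,0,0,0.02,-0.12,0,0,0,0,0.03,-0.22,0,0,0,0,0.05,-0.34,0,0,0,0,0.07,-0.47,0,0,0,0,0.08,-0.6,0,0,0,0,0.1,-0.72,0,0,0,0,0.12,-0.84,0,0,0,0,0.14,-0.94,0,0,0,0,0.14,-1,0,0,0,0]
}}

```text
time_s: 21.75
tcp_pos: [0.533, 0.1186, 0.2703]
tool_rot: [0.6, 0.8, -0.0, -0.0]
force: [0.5, -0.5, -1.5]
opening: 0.136
```

Emit:
{"api": "arm_command", "payload": {
  "commands": [0.01,-0.07,0,0,0,0,0.02,-0.16,0,0,0,0,0.03,-0.26,0,0,0,0,0.05,-0.37,0,0,0,0,0.07,-0.49,0,0,0,0,0.08,-0.61,0,0,0,0,0.1,-0.72,0,0,0,0,0.12,-0.83,0,0,0,0,0.14,-0.93,0,0,0,0,0.14,-1,0,0,0,0]
}}

```text
time_s: 23.0
tcp_pos: [0.5542, -0.0325, 0.2702]
tool_rot: [0.601, 0.8, -0.0, -0.0]
force: [0.0, -0.2, -1.0]
opening: 0.132
```

Emit:
{"api": "arm_command", "payload": {
  "commands": [0.01,-0.07,0,0,0,0,0.02,-0.16,0,0,0,0,0.03,-0.26,0,0,0,0,0.05,-0.37,0,0,0,0,0.07,-0.49,0,0,0,0,0.08,-0.61,0,0,0,0,0.1,-0.72,0,0,0,0,0.12,-0.83,0,0,0,0,0.14,-0.93,0,0,0,0,0.14,-1,0,0,0,0]
}}

```text
time_s: 24.25
tcp_pos: [0.5754, -0.1834, 0.27]
tool_rot: [0.601, 0.8, -0.0, -0.001]
force: [-0.0, -0.0, -2.7]
opening: 0.133
```

Emit:
{"api": "arm_command", "payload": {
  "commands": [0.01,-0.05,0,0,0,0,0.03,-0.12,0,0,0,0,0.05,-0.2,0,0,0,0,0.07,-0.29,-0.04,0,0,0,0.09,-0.37,-0.09,0,0,0,0.1,-0.43,-0.16,0,0,0,0.11,-0.47,-0.23,0,0,0,0.11,-0.48,-0.28,0,0,0,0.11,-0.48,-0.3,0,0,0,0.11,-0.48,-0.3,0,0,0]
}}

```text
time_s: 25.5
tcp_pos: [0.5919, -0.2551, 0.225]
tool_rot: [0.6, 0.8, -0.0, -0.001]
force: [-0.5, 0.2, -1.4]
opening: 0.133
```

Emit:
{"api": "arm_command", "payload": {
  "commands": [0,0,-0.05,0,0,0,0,0,-0.14,0,0,0,0,0,-0.25,0,0,0,0,0,-0.38,0,0,0,0,0,-0.51,0,0,0,0,0,-0.63,0,0,0,0,0,-0.73,0,0,0,0,0,-0.8,0,0,0,0,0,-0.84,0,0,0,0,0,-0.84,0,0,0]
}}

```text
time_s: 26.75
tcp_pos: [0.5918, -0.2551, 0.0988]
tool_rot: [0.6, 0.8, -0.0, -0.001]
force: [-0.3, -0.5, -1.9]
opening: 0.132
```

```bash
python3 snap.py scene s8 90 160 180 150
```

```text
26.8 [ 0.59202215 -0.25520471  0.09930087] [ 6.00498847e-01  7.99625513e-01 -1.71313412e-04 -3.78939903e-04] [-0.3621125  -0.11818384 -1.28806611] 0.13099747781906296
```

View pics/s8.png

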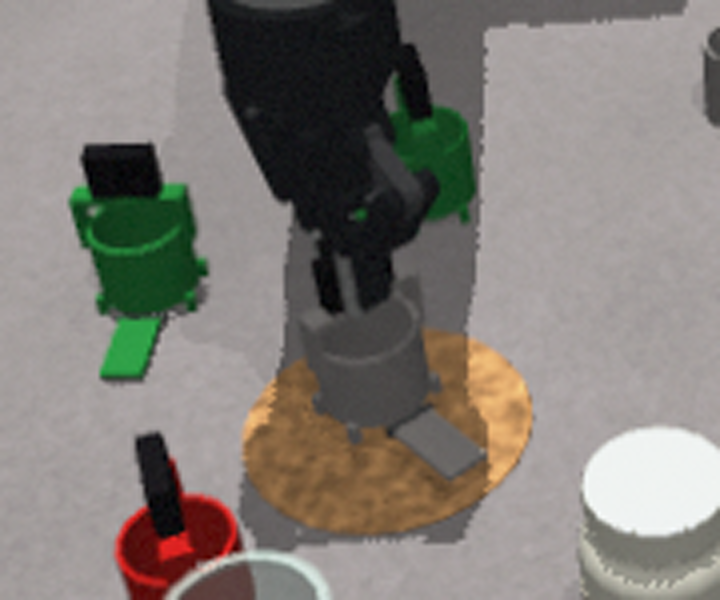

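The cup is about 13 mm above the mat, upright, shut and empty. Next I'll set it down.

Emit:
{"api": "arm_command", "payload": {
  "commands": [0,0,-0.01,0,0,0,0,0,-0.02,0,0,0,0,0,-0.03,0,0,0,0,0,-0.045,0,0,0,0,0,-0.06,0,0,0,0,0,-0.07,0,0,0,0,0,-0.08,0,0,0,0,0,-0.087,0,0,0,0,0,-0.087,0,0,0,0,0,-0.087,0,0,0]
}}

```text
time_s: 28.05
tcp_pos: [0.5921, -0.2552, 0.0863]
tool_rot: [0.6, 0.8, -0.0, -0.0]
force: [-0.5, 0.3, -1.7]
opening: 0.133
```

Emit:
{"api": "arm_command", "payload": {
  "commands": [0,0,-0.003,0,0,0,0,0,-0.006,0,0,0,0,0,-0.006,0,0,0,0,0,-0.006,0,0,0,0,0,-0.006,0,0,0,0,0,-0.006,0,0,0,0,0,-0.006,0,0,0,0,0,-0.006,0,0,0,0,0,-0.006,0,0,0,0,0,-0.006,0,0,0]
}}

```text
time_s: 29.3
tcp_pos: [0.5922, -0.2553, 0.0858]
tool_rot: [0.601, 0.8, -0.0, -0.0]
force: [-2.3, 0.2, 4.6]
opening: 0.13
```

The force reading of +4.6 N shows the cup is resting on the mat. Next I'll open the jaws, then rise.

Emit:
{"api": "arm_command", "payload": {
  "commands": [0,0,0,0,0,0,0,0,0,0,0,0,0,0,0,0,0,0,0,0,0,0,0,0,0,0,0,0,0,0,0,0,0,0,0,0,0,0,0,0,0,0,0,0,0,0,0,0,0,0,0,0,0,0,0,0,0,0,0,0],
  "gripper": 0
}}

```text
time_s: 30.55
tcp_pos: [0.5922, -0.2553, 0.0858]
tool_rot: [0.601, 0.8, -0.0, -0.0]
force: [0.4, -0.2, -0.5]
opening: 1.001
```

Emit:
{"api": "arm_command", "payload": {
  "commands": [0,0,0.05,0,0,0,0,0,0.15,0,0,0,0,0,0.28,0,0,0,0,0,0.42,0,0,0,0,0,0.56,0,0,0,0,0,0.7,0,0,0,0,0,0.82,0,0,0,0,0,0.92,0,0,0,0,0,1,0,0,0,0,0,1,0,0,0]
}}

```text
time_s: 31.8
tcp_pos: [0.5926, -0.2554, 0.237]
tool_rot: [0.6, 0.8, 0.0, 0.001]
force: [-0.2, -0.2, -0.5]
opening: 0.998
```

Emit:
{"api": "arm_command", "payload": {
  "commands": [-0.1,0,0,0,0,0,-0.2,0,0,0,0,0,-0.35,0,0,0,0,0,-0.5,0,0,0,0,0,-0.7,0,0,0,0,0,-0.85,0,0,0,0,0,-1,0,0,0,0,0,-1,0,0,0,0,0,-1,0,0,0,0,0,-1,0,0,0,0,0]
}}

```text
time_s: 33.05
tcp_pos: [0.443, -0.2554, 0.2368]
tool_rot: [0.6, 0.8, 0.0, 0.001]
force: [0.5, 0.4, -0.9]
opening: 1.001
```

```bash
python3 snap.py scene s9; python3 snap.py top t9
python3 - <<'E'
from h import *
from scipy.optimize import least_squares
def circ(x,r):
    s=least_squares(lambda p:np.hypot(x[:,0]-p[0],x[:,1]-p[1])-r,x.mean(0)[:2],loss="soft_l1",f_scale=0.003); return s.x,np.std(s.fun)
for n in("s9","t9"):
    w=cloud(dict(np.load(n+".npz"))).reshape(-1,3)
    d=np.hypot(w[:,0]-.512,w[:,1]-.2695)
    x=w[(d<.06)&(w[:,2]>.06)&(w[:,2]<.13)];print("beaker",len(x),circ(x,.047))
    d=np.linalg.norm(w[:,:2]-[.592,-.256],axis=1)
    for lo,hi in ((.015,.03),(.03,.048)):
        x=w[(d<.04)&(w[:,2]>lo)&(w[:,2]<hi)&(d>.02)]; print("cup",len(x),circ(x,.026))
E
```

```text
33.1 [ 0.44305127 -0.25543437  0.23673935] [6.00326390e-01 7.99754765e-01 1.26640637e-04 7.25241119e-04] [ 0.20950805 -0.51579606  0.16428278] 1.0007882670290935
33.15 [ 0.44306489 -0.2554499   0.23670751] [6.00310604e-01 7.99766668e-01 9.68381905e-05 6.67607979e-04] [-0.51522557 -0.36117196 -0.77866537] 1.0005173733269044
beaker 1565 (array([0.51137819, 0.27069382]), np.float64(0.0016878921780135352))
cup 251 (array([ 0.59047495, -0.25548697]), np.float64(0.0012024896779966813))
cup 315 (array([ 0.59029389, -0.25660137]), np.float64(0.0015560336582486553))
beaker 978 (array([0.51270961, 0.26878608]), np.float64(0.0009836863071776415))
cup 61 (array([ 0.59201757, -0.25670608]), np.float64(0.0009830913153496266))
cup 88 (array([ 0.59231408, -0.25541281]), np.float64(0.001573387588892024))
```

View pics/s9.png

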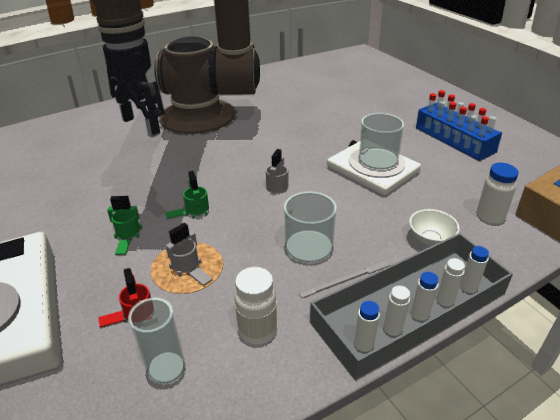

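View pics/t9.png

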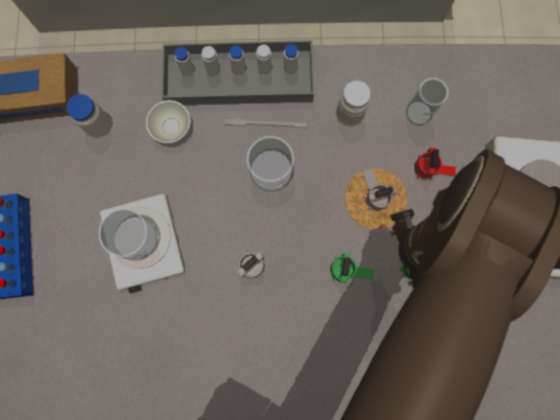

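Both views show the cup upright on the mat, at scene (182,255) and top (380,197). The gripper is clear and the beaker is in place. I'll check once more for the bar by comparing the beaker with its first picture.

Run:
```python
from h import *
a=dict(np.load("top0.npz"))["pixels"];b=dict(np.load("t9.npz"))["pixels"]
o=[cv2.resize(i[200:275,90:175,::-1],None,fx=4.5,fy=4.5,interpolation=2) for i in(a,b)]
p=[cv2.resize(i[165:235,345:425,::-1],(o[0].shape[1],260),interpolation=2) for i in(a,b)]
cv2.imwrite("pics/fin.png",np.vstack([np.hstack(o),np.hstack(p)]))
```

```text
(no output)
```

View pics/fin.png

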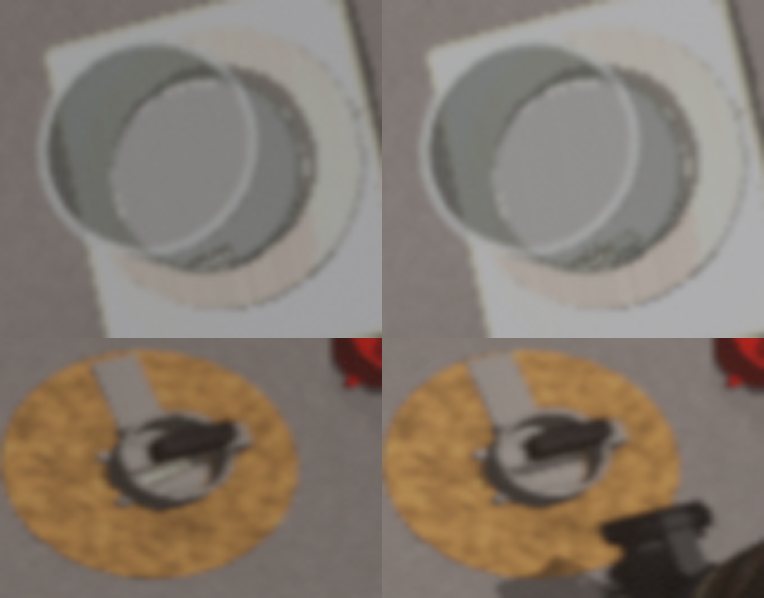

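The white bar has gone from the cup. A new capsule shape lies in the beaker near its wall, at about (610,245) in the picture, so I'm handing in.

```bash
python3 -c "
from bench import manip
print(manip.close_job())"
```

```text
the job is handed in; nothing more can be done
None
```

The stirring bar is in the beaker on the stirrer, and the empty drop cup stands upright on its cork mat again. I handed the job in at about 33 s of the 61 s allowed; the hand-in reports no verdict.

I gripped the cup by its black grip and carried it level to the beaker. I lowered it about 23 mm past where the rim should meet the tab, until the bottom swung wide open and the bar fell. Then I lifted out, carried the cup back, set it down and released it.

**Last checks:**
- **Bar:** it is gone from the cup. A new capsule shape lies on the beaker's bottom near the wall, seen in both cameras. Depth readings inside the glass were too sparse to confirm it, so this rests on the pictures alone.
- **Beaker:** it moved less than 1 mm from where it started, and it looks upright.
- **Cup:** it stands upright with its tab flat, about 2–3 mm from where it started and close to the mat's centre. Its uprightness and closed bottom were judged from the pictures.
- **Robot:** the gripper was open and clear of everything.

The two cameras disagreed by 1–2 mm on positions, which is within the stated calibration. No check failed.

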